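Sort lens modules through a gauge chute into a carousel bin

ROBOT

A 6-joint arm with a two-finger parallel gripper is mounted at the origin on the work surface. World frame = base frame: x ahead of the robot, y to its left, z up, the work surface at z = 0. Lengths are in m, angles in rad, forces in N, time in s.
With the tool pointing down it reaches from about 0.25 to 0.725 m from the base axis. Payload 4 kg.
Tool frame: the origin (TCP) lies midway between the tips of the shut fingers; the grasp point (between the pads) lies 19 mm behind it; z points along the fingers, y is the direction in which the jaws open and shut (so a half turn about z gives the same grasp; the last joint's range is limited). The gripper opens to 85 mm and grips with 20 to 120 N. Pads are 22 mm wide; open, the fingers measure 114 mm over their backs; the gripper's body (76 mm by 85 mm) begins 54 mm behind the grasp point. The pads swing forward as they close: fully open they stand 13 mm farther back than shut.
Start: joints at [1.122, 0.241, 0.005, 1.335, 0, 1.571], TCP at [0.217, 0.45, 0.231] pointing down, gripper open.
Joint ranges: [-2.72, 2.72], [-1.05, 1.87], [-1.09, 1.28], [-1.99, 2.15], [-1.42, 1.44], [-3.14, 3.14]. Speed limits (rad/s): [2.79, 2.79, 3.14, 3.14, 3.14, 3.14].

INTERFACE

Orientations are given as a rotation vector (axis times angle).
In Python, from bench import * gives the robot as it stands. Calls block until the motion is done:
- reach(position, orientation): joint-space move of the TCP to a pose.
- line_to(position, max_speed=0.15, rot=None): straight line of the TCP; rot=None keeps the orientation; max_speed is the mean speed in m/s.
- move_joints(angles): joint-space move.
- command_gripper(opening, squeeze=None): opening from 0.0 (shut) to 1.0 (fully open); squeeze is the grip in N (None keeps the last); returns when the fingers have stopped.
- wait(seconds).
- ik(position, orientation): joint angles nearest the present ones, or None.
- state(): the state.
- snapshot(name): name is "side" or "top"; returns (picture, depth): 400x640x3 uint8, red, green, blue; 400x640 float32, m along the optical axis (not along the pixel's ray), 0 where there is no reading.
- camera_info(name): a dict with "mtx" (3x3 intrinsics, pixels), "k1" (the pictures are not rectified: a ray, as slopes to the right and down, at radius r is drawn at 1 + k1 r^2 times it, then the intrinsics apply), "rvec" (rotation vector, rad) and "tvec" (3), from world to camera coordinates, as OpenCV has them. Camera axes: x right, y down, z forward; pixel columns grow to the right and rows downward; lengths in m; the calibration is good to about 2 mm. A picture is of the moment at which its call begins. camera_info takes no time and is no camera call.
A pose or a line that the arm cannot do raises PlanningError and nothing moves.
- hand_in(): hands the job in, once; it reports no verdict.
The state is a dict: "time": time; "joint_pos": joint angles; "joint_vel": joint speeds; "joint_torque": joint torques, N m; "eef_pos": TCP position; "ee_rot": TCP orientation; "force": force on the tool from outside, world axes, zero at the start; "torque": the same for the moment, N m; "finger_gap": opening from 0.0 (shut) to 1.0 (fully open).
Only numpy, scipy, OpenCV 4.12 (cv2) and the standard library are available. Lean on these libraries where they do the work, as an engineer would, in place of code of your own. Each camera call takes 0.05 s, during which the arm holds its last target. There are 200 camera calls.

TASK

Sort the lens modules lying on the left of the bench: every module whose end plates fit under the orange gauge bar goes down the chute into the carousel compartment of its own barrel colour, so turn the carousel by its pegs to bring that compartment under the chute first; every module too big to pass under the bar goes into the grey tray instead. When all are sorted, leave the carousel with the blue compartment under the chute. Do not disturb the other things on the bench.

Things in the scene. Friction and masses are not known exactly. Their poses are not given: they have to be found in the camera images.
- sorter: The fixed sorting machine. Origin on the bench under the carousel's axis; z up, +y points from that axis to the chute's upper end. The chute is a deck 150 mm wide, inclined 30 degrees, sloping down to the carousel: deck height 0.15 m at its lower end (110 mm from the axis), 0.285 m at its upper end (344 mm). Lips 10 mm high edge the upper deck, 142 mm apart. Very slippery coating.
- gauge (a point): Middle of the lower edge, on the uphill side, of the orange gauge bar that crosses the chute, 43 mm above the deck (square to it); axes as point load. The bar is 14 mm high and 12 mm thick along the slope; its posts leave a 60 mm wide passage in the middle of the deck. What passes slides on down and drops through the window into the compartment below.
- hood (a point): Top middle of the clear plastic hood over the drop window; hood 70 mm wide, up to 0.23 m above the bench. A fixed clear cover at 0.108 m closes the rest of the carousel, so modules can only enter by the chute.
- load (a point): Where to lay a module, barrel along the slope: a point on the deck surface, in the middle of its width, 74 mm up the slope from the gauge bar. z is square to the deck, y points straight up the slope, x lies level across it. Let go here, a module slides down by itself; one too big stops against the bar, its centre about 38 mm down the slope from here, and can be picked up again.
- chute_drop (a point): Point on the axis of the drop window between hood and carousel, 0.10 m above the bench, 65 mm from the carousel's axis on the sorter's +y side. The compartment under it receives what comes down the chute.
- carousel (a joint): Turn of the carousel in rad, growing anticlockwise seen from above, any number of turns. At 0 the blue compartment is centred under the chute, at -2.094 (or +4.189) the red one, at +2.094 the yellow one. It turns stiffly (about 2 N at a peg) and stays where it is left.
- peg_0 (a point): One of three upright black pegs, 16 mm thick, for turning the carousel: 145 mm from its axis, 120 degrees apart, at the white dividers, tops 0.155 m above the bench. Coloured walls 125 mm from the axis rise to 0.10 m. Site 20 mm below the peg's top; x points away from the axis, y anticlockwise. This peg is between blue and red (red on its anticlockwise side).
- peg_1 (a point): As peg_0; between the red and the yellow compartment (yellow on its anticlockwise side).
- peg_2 (a point): As peg_0; between the yellow and the blue compartment (blue on its anticlockwise side).
- blue_bin (a point): Centre of the blue compartment, 65 mm from the carousel's axis, 40 mm above the bench; turns with the carousel. The three compartments are 120 degree sectors with coloured walls and floors.
- tray: The open grey tray for modules that are too big, fixed: 140 mm (its x) by 170 mm (its y), 35 mm high, walls and floor 4 to 5 mm. Origin under its centre, at bench level.
- lens_a_mid (a point): Centre of a lens module with a yellow barrel: a round barrel 30 mm in diameter and 52 mm long between two square black end plates 10 mm thick, 72 mm long over all, lying on the bench. Plates are 40 mm or 46 mm square (on some runs this module may be absent); only the 40 mm ones fit under the gauge bar. The barrel runs along the point's x axis through this point. About 150 g.
- lens_b_mid (a point): Centre of a lens module with a blue barrel: a round barrel 30 mm in diameter and 52 mm long between two square black end plates 10 mm thick, 72 mm long over all, lying on the bench. Plates are 40 mm or 46 mm square (on some runs this module may be absent); only the 40 mm ones fit under the gauge bar. The barrel runs along the point's x axis through this point. About 150 g.
- lens_c_mid (a point): Centre of a lens module with a red barrel: a round barrel 30 mm in diameter and 52 mm long between two square black end plates 10 mm thick, 72 mm long over all, lying on the bench. Plates are 40 mm or 46 mm square (on some runs this module may be absent); only the 40 mm ones fit under the gauge bar. The barrel runs along the point's x axis through this point. About 150 g.
- lens_d_mid (a point): Centre of a lens module with a red barrel: a round barrel 30 mm in diameter and 52 mm long between two square black end plates 10 mm thick, 72 mm long over all, lying on the bench. Plates are 40 mm or 46 mm square (on some runs this module may be absent); only the 40 mm ones fit under the gauge bar. The barrel runs along the point's x axis through this point. About 150 g.
- lens_e_mid (a point): Centre of a lens module with a blue barrel: a round barrel 30 mm in diameter and 52 mm long between two square black end plates 10 mm thick, 72 mm long over all, lying on the bench. Plates are 40 mm or 46 mm square (on some runs this module may be absent); only the 40 mm ones fit under the gauge bar. The barrel runs along the point's x axis through this point. About 150 g.
- mouse: Bystander: a black computer mouse, 110 mm long. Origin under its centre.
- driver: Bystander: a screwdriver lying on the bench.
- spanner: Bystander: a wrench lying on the bench.
- mug: Bystander: a white mug, 90 mm high.
- jar: Bystander: a jar 60 mm across, 80 mm high.
- prism_box: Bystander: a wooden box 90 x 70 x 40 mm.
- dustcap: Bystander: a black round lens cap, 48 mm across, 22 mm high, near the tray. Origin under its centre.

How it is judged:
At the end, for the whole second after the job is handed in: Each 40 mm module rests in the compartment of its colour (centre below 95 mm, 4 mm clear of the dividers' middle planes), each 46 mm one in the tray (centre below 50 mm). The blue compartment's centre is within 25 mm of the drop window's axis; the carousel stands still (linear speed of each of lens_a, lens_b, lens_c, lens_d, lens_e below 0.03 m/s and angular speed of each of lens_a, lens_b, lens_c, lens_d, lens_e below 0.3 rad/s and horizontal distance between each of lens_a_mid, lens_c_mid, lens_e_mid and sorter below 0.123 m and height (world z) of each of lens_a_mid, lens_c_mid, lens_e_mid below 0.095 m and y of lens_a_mid in the frame of peg_1 above 0.004 m and y of lens_a_mid in the frame of peg_2 below -0.004 m and x of lens_b_mid in the frame of tray between -0.066 and 0.066 m and y of lens_b_mid in the frame of tray between -0.081 and 0.081 m and height (world z) of each of lens_b_mid, lens_d_mid below 0.05 m and y of lens_c_mid in the frame of peg_0 above 0.004 m and y of lens_c_mid in the frame of peg_1 below -0.004 m and x of lens_d_mid in the frame of tray between -0.066 and 0.066 m and y of lens_d_mid in the frame of tray between -0.081 and 0.081 m and y of lens_e_mid in the frame of peg_2 above 0.004 m and y of lens_e_mid in the frame of peg_0 below -0.004 m and horizontal distance between blue_bin and chute_drop below 0.025 m and velocity of joint carousel between -0.05 and 0.05 rad/s); the robot touches nothing.
It fails at once if a bystander is moved more than 50 mm or knocked over (distance of any of mouse, driver, spanner, dustcap, mug, jar, prism_box from where it was at the start of the episode above 0.05 m or angle between any of mug, jar's own z axis and vertical above 0.6 rad).
Of lens_a, lens_b, lens_c, lens_d, lens_e only 3 to 4 are there at a start; the rules pass over those that are not, and their reading is None.
At some moment in a run one of lens_a, lens_b, lens_c, lens_d, lens_e may be knocked a few centimetres aside while the robot is not near it.
Once in a run the grip may slacken for a moment while it holds something.
It also fails if it takes over 210 s, if anything falls off the work surface, if the arm or the gripper's body presses on something with over 40 N, if the wrist force passes 120 N, or if a joint passes its speed limit or range.

## Working session

There is one attempt and no reset: what is moved stays moved. The work goes in short steps, each a Python script; the robot and the scene stay as the last script left them, time stands still between calls to the robot, and variables do not carry over. Pictures are saved under pics/ and viewed, about 12 in all and at most 16, crops included, and the job is handed in when it is done.

```bash
ls; mkdir -p pics; python3 - <<'E'
from bench import *
import cv2,numpy as np
for n in("side","top"):
    p,d=snapshot(n); cv2.imwrite(f"pics/{n}0.png",p[:,:,::-1]); np.savez(f"{n}0.npz",p=p,d=d)
    c=camera_info(n); print(n,c)
    R=cv2.Rodrigues(np.array(c["rvec"]))[0]; print("cam pos",-R.T@np.array(c["tvec"]).ravel(), "axis",R[2], (d>0).mean())
print(state())
E
```

```text
pics
side {'mtx': array([[396.14101605,   0.        , 323.32234382],
       [  0.        , 396.14101605, 196.57152937],
       [  0.        ,   0.        ,   1.        ]]), 'k1': -0.030431167141457344, 'rvec': array([ 0.43012292, -2.66328223,  1.28413381]), 'tvec': array([0.4932128 , 0.22261915, 1.41958759])}
cam pos [0.14076939 1.07659774 1.06262334] axis [ 0.25954261 -0.7396406  -0.62094236] 0.9957578125
top {'mtx': array([[454.66539882,   0.        , 318.23388041],
       [  0.        , 454.66539882, 201.58071972],
       [  0.        ,   0.        ,   1.        ]]), 'k1': -0.0011637648303222592, 'rvec': array([ 2.12660796, -2.14829235,  0.17039773]), 'tvec': array([0.03553077, 0.55851872, 1.77469494])}
cam pos [0.26866679 0.02940621 1.84111411] axis [ 1.59481096e-01  2.51002607e-04 -9.87200951e-01] 0.99578515625
{'time': 0.1, 'joint_pos': array([ 1.12200669e+00,  2.41329744e-01,  3.84943442e-03,  1.33519656e+00,
       -3.11113864e-05,  1.57080935e+00]), 'joint_vel': array([ 0.00158508, -0.00220461,  0.00317284, -0.00035811,  0.00067257,
       -0.00011017]), 'joint_torque': array([-7.22528457e-04, -3.73137796e+01,  2.53009915e+01,  1.08681337e-02,
        5.32946956e-06,  9.39143270e-07]), 'eef_pos': array([0.21669934, 0.44996978, 0.23050229]), 'ee_rot': array([-6.98989108e-01, -3.06244541e+00,  2.89041096e-03]), 'force': array([ 0.02459333,  0.18753495, -0.38981149]), 'torque': array([-0.02973782, -0.00869613, -0.00599376]), 'finger_gap': 0.9967410282523455}
```

View pics/side0.png

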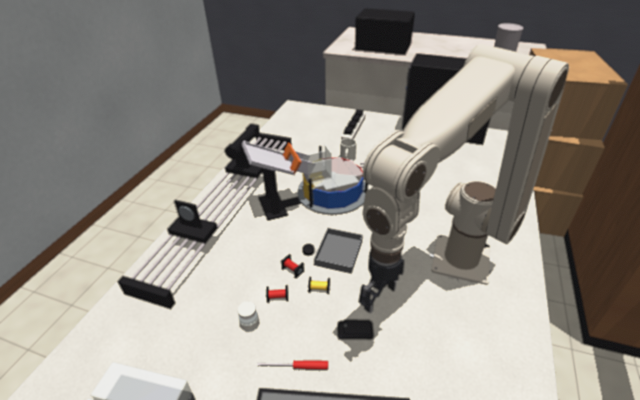

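View pics/top0.png

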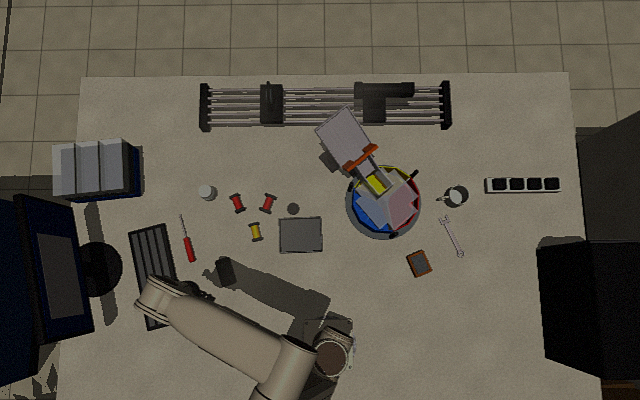

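The side view shows yellow at (319,285) and reds at (277,294) and (292,264). The top view shows the same yellow at (256,232) and reds at (238,203) and (269,203), the tray at (300,235), the carousel at (384,200), and the chute rising up-left to (343,135) with its orange bar at (362,158). No blue module is visible. Yellow appears to be under the window.

```bash
cat > h.py <<'E'
import cv2,numpy as np
from scipy.spatial.transform import Rotation as Ro
from bench import *
def cam(n):
    c=camera_info(n); return c, cv2.Rodrigues(np.array(c["rvec"]))[0], np.array(c["tvec"]).ravel()
def rays(n,uv):
    c,R,t=cam(n); s=cv2.undistortPoints(np.float64(uv).reshape(-1,1,2),c["mtx"],np.array([c["k1"],0,0,0.])).reshape(-1,2)
    return -R.T@t, np.c_[s,np.ones(len(s))], R
def on_plane(n,uv,z):
    o,s,R=rays(n,uv); d=s@R; return o+d*((z-o[2])/d[:,2])[:,None]
def cloud(n,D):
    v,u=np.indices(D.shape); o,s,R=rays(n,np.c_[u.ravel(),v.ravel()])
    return (o+(s*D.reshape(-1,1))@R).reshape(*D.shape,3)
def project(n,P):
    c,R,t=cam(n); return cv2.projectPoints(np.float64(P).reshape(-1,1,3),np.array(c["rvec"]),t,c["mtx"],np.array([c["k1"],0,0,0.]))[0].reshape(-1,2)
def mask(p,col):
    h,s,v=[x.astype(int) for x in cv2.split(cv2.cvtColor(p,cv2.COLOR_RGB2HSV))]
    r={"yellow":(h>22)&(h<34),"red":(h<6)|(h>174),"blue":(h>105)&(h<125),"orange":(h>6)&(h<15)}[col]
    return (r&(s>140)&(v>70)).astype(np.uint8)
def blobs(p,col,amin=20):
    n,l,st,c=cv2.connectedComponentsWithStats(mask(p,col))
    out=[]
    for i in range(1,n):
        if st[i,4]>=amin:
            q=np.argwhere(l==i)[:,::-1].astype(float); out.append((st[i,4],c[i],q))
    return out
E
python3 - <<'E'
from h import *
for n in("side","top"):
    f=np.load(n+"0.npz");p,D=f["p"],f["d"];W=cloud(n,D)
    for col in("yellow","red","blue","orange"):
        for a,c,q in blobs(p,col):
            w=W[q[:,1].astype(int),q[:,0].astype(int)]
            print(n,col,a,c.round(1),"med",np.median(w,0).round(3),"zmax",np.percentile(w[:,2],95).round(3),end=" ")
            if a<400:
                P=on_plane(n,q,.028)[:,:2]; ev,V=np.linalg.eigh(np.cov(P.T)); print("plane",P.mean(0).round(3),"ax",np.degrees(np.arctan2(V[1,1],V[0,1])).round(0),np.sqrt(ev*12).round(3),end="")
            print()
    X=W[...,0];Y=W[...,1];Z=W[...,2]
    # heights near modules / tray
    if n=="top":
        m=(X>.4)&(X<.9)&(Y<.1)&(Y>-.45)&(Z>.09)
        print("cloud above .09:",m.sum())
        # deck plane: points z .15-.29
        N=np.zeros_like(W); gx=cv2.Sobel(W,cv2.CV_64F,1,0);gy=cv2.Sobel(W,cv2.CV_64F,0,1); N=np.cross(gx,gy);N/=np.linalg.norm(N,axis=2,keepdims=True)+1e-12; N*=np.sign(N[...,2:])
        mm=m&(abs(N[...,2]-.866)<.03)&(Z>.16)
        l=cv2.connectedComponentsWithStats(mm.astype(np.uint8)); i=1+l[2][1:,4].argmax(); mm=l[1]==i
        w=W[mm]; c0=w.mean(0);nn=np.linalg.svd(w-c0,full_matrices=False)[2][2]; nn*=np.sign(nn[2]); print("deck",mm.sum(),c0.round(4),nn.round(4),w.min(0).round(3),w.max(0).round(3))
        r=cv2.minAreaRect(np.float32(w[:,:2])); print(r)
        # tray
        m=(Z>.025)&(Z<.045)&(X>.3)&(X<.65)&(Y<.25)&(Y>-.02); l=cv2.connectedComponentsWithStats(m.astype(np.uint8))
        for i in range(1,l[0]):
            if l[2][i,4]>30: w=W[l[1]==i]; print("traylike",len(w),cv2.minAreaRect(np.float32(w[:,:2])),w[:,2].mean())
        m=(Z>.014)&(Z<.06)&(X>.4)&(X<.65)&(Y<.35)&(Y>.06);l=cv2.connectedComponentsWithStats(m.astype(np.uint8))
        for i in range(1,l[0]):
            if l[2][i,4]>30: w=W[l[1]==i]; print("low obj",len(w),w[:,:2].min(0).round(3),w[:,:2].max(0).round(3),np.percentile(w[:,2],[50,98]).round(3))
for n in("side","top"):
    p=np.load(n+"0.npz")["p"]; 
    a=p[120:230,220:400] if n=="side" else p[90:250,220:430]
    cv2.imwrite(f"pics/{n}0c.png",cv2.resize(a[...,::-1],None,fx=3.6,fy=3.6,interpolation=cv2.INTER_CUBIC))
E
```

```text
side yellow 82 [318.5 283.6] med [0.438 0.292 0.033] zmax 0.04 plane [0.44  0.287] ax -167.0 [0.019 0.059]
side red 99 [289.8 264. ] med [0.562 0.241 0.035] zmax 0.042 plane [0.563 0.236] ax 151.0 [0.03  0.054]
side red 134 [276.5 293.5] med [0.555 0.368 0.031] zmax 0.038 plane [0.556 0.367] ax -158.0 [0.03  0.057]
side red 263 [310.5 364.4] med [0.369 0.557 0.023] zmax 0.028 plane [0.368 0.559] ax -163.0 [0.022 0.093]
side blue 693 [336.9 197. ] med [ 0.502 -0.116  0.062] zmax 0.096 
side orange 206 [291.7 156.1] med [ 0.679 -0.118  0.232] zmax 0.246 plane [ 0.821 -0.409] ax 125.0 [0.053 0.233]
top yellow 45 [395.8 169.5] med [ 0.681 -0.282  0.099] zmax 0.107 plane [ 0.691 -0.288] ax 70.0 [0.018 0.138]
top yellow 152 [375.4 183.4] med [ 0.636 -0.204  0.016] zmax 0.026 plane [ 0.634 -0.203] ax -139.0 [0.031 0.081]
top yellow 46 [254.7 231.1] med [0.445 0.284 0.034] zmax 0.041 plane [0.445 0.285] ax -167.0 [0.015 0.051]
top red 44 [416.2 193.9] med [ 0.573 -0.355  0.099] zmax 0.107 plane [ 0.589 -0.367] ax -171.0 [0.017 0.141]
top red 78 [236.3 202.1] med [0.562 0.36  0.032] zmax 0.04
[... 913 characters left out ...]
7276916503906)
traylike 106 ((0.5589990615844727, 0.2262066900730133), (0.04352779686450958, 0.07271569967269897), 85.17658233642578) 0.03635993716027334
traylike 49 ((0.4954827129840851, 0.12313719093799591), (0.03045341931283474, 0.14019398391246796), 14.667046546936035) 0.03494292675613621
traylike 75 ((0.3751673400402069, 0.12139595299959183), (0.19055746495723724, 0.08292737603187561), 62.95861053466797) 0.03463771132833766
low obj 169 [0.517 0.201] [0.596 0.269] [0.039 0.053]
low obj 42 [0.526 0.327] [0.571 0.35 ] [0.034 0.043]
low obj 104 [0.516 0.112] [0.558 0.157] [0.022 0.032]
low obj 83 [0.401 0.064] [0.499 0.188] [0.034 0.043]
low obj 160 [0.405 0.256] [0.481 0.307] [0.035 0.046]
```

View pics/top0c.png

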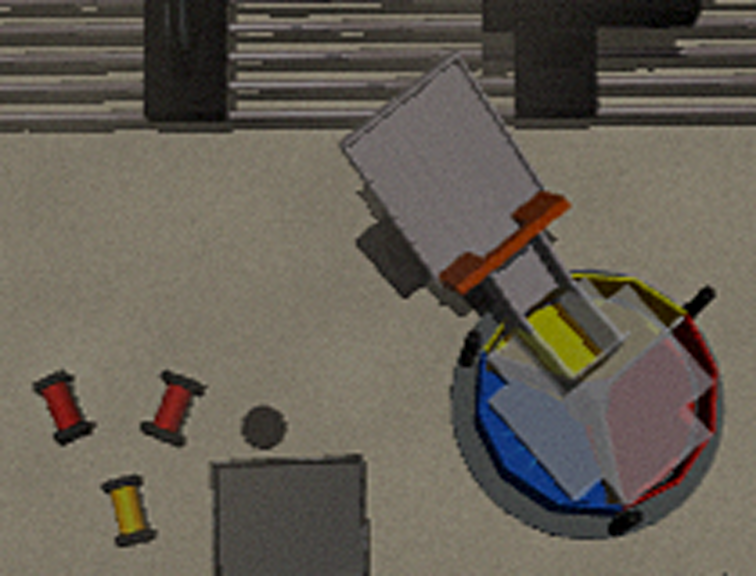

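View pics/side0c.png

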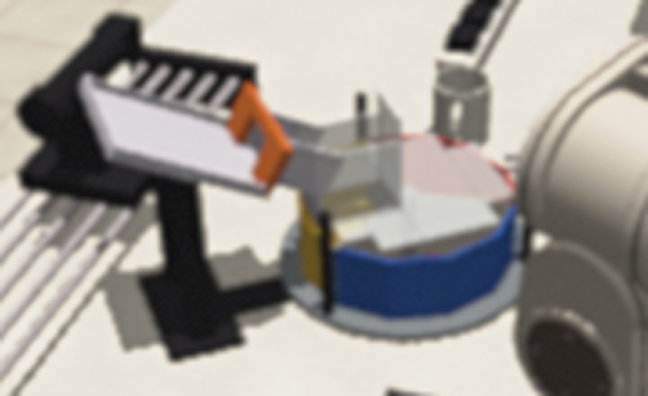

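The crops show both views clearly. The yellow compartment is under the window, with its pegs roughly symmetric about the chute, and the dustcap is at top crop (264,427). Next I'll measure the sorter from corner and peg pixels, cast onto planes of known height.

```bash
python3 - <<'E'
from h import *
f=lambda n,l:np.array(l)/3.6+((220,90) if n=="top" else (220,120))-.36
cor=on_plane("top",f("top",[(342,148),(458,57)]),.29)
print("upper corners",cor.round(4),"w",np.linalg.norm(cor[0]-cor[1]))
peg=on_plane("top",f("top",[(470,338),(708,293),(630,520)]),.155); print("pegs(top)",peg.round(3))
peg2=on_plane("side",f("side",[(324,215),(361,97)]),.153); print("pegs(side)",peg2.round(3))
# circle from wall rim, coloured pixels at z~.1 ; and depth deck/bar
for n in("top","side"):
    g=np.load(n+"0.npz");p,D=g["p"],g["d"];W=cloud(n,D)
    hsv=cv2.cvtColor(p,cv2.COLOR_RGB2HSV)
    box=(W[...,2]>.17)&(W[...,2]<.3)&(hsv[...,1]<60)&(W[...,0]>.62)&(W[...,0]<.85)&(W[...,1]>-.16)&(W[...,1]<.1)
    box=cv2.erode(box.astype(np.uint8),np.ones((5,5)))>0
    w=W[box];c=w.mean(0);nn=np.linalg.svd(w-c,full_matrices=False)[2][2];nn*=np.sign(nn[2]);r=(w-c)@nn
    w=w[abs(r)<.01];c=w.mean(0);nn=np.linalg.svd(w-c,full_matrices=False)[2][2];nn*=np.sign(nn[2])
    print(n,"deck",len(w),c.round(4),"tilt",np.degrees(np.arccos(nn[2])).round(1),"uphill yaw",np.degrees(np.arctan2(-nn[1],-nn[0])).round(1))
    q=[b for b in blobs(p,"orange") if b[0]>150 and b[1][1]<180][0][2]
    w=W[q[:,1].astype(int),q[:,0].astype(int)]; r=cv2.minAreaRect(np.float32(w[:,:2])); print(" bar",r,"mid",w.mean(0).round(3))
def circ(P):
    A=np.c_[2*P[:,:2],np.ones(len(P))];s=np.linalg.lstsq(A,(P[:,:2]**2).sum(1),rcond=None)[0];return s[:2],np.sqrt(s[2]+s[:2]@s[:2])
print("peg circle",circ(peg))
# outer edge of grey base/blue wall rim, image points on z=.10 : wall outer top edge
g=np.load("top0.npz");P=[]
for col in("red","yellow","blue"):
    m=mask(g["p"],col).copy(); m[:,:340]=0;m[:150]=0;m[:,425:]=0;m[240:]=0
    q=np.argwhere(m)[:,::-1].astype(float); P.append(on_plane("top",q,.10))
P=np.vstack(P); c=circ(peg)[0]
for _ in range(3):
    d=P[:,:2]-c; a=np.degrees(np.arctan2(d[:,1],d[:,0]));R=np.hypot(*d.T)
    out=np.array([P[(a//10)==k][R[(a//10)==k].argmax()] for k in range(-18,18) if ((a//10)==k).sum()>2]); out=out[np.hypot(*(out[:,:2]-c).T)>.11]; c,rr=circ(out)
print("rim",c,rr,len(out))
E
```

```text
upper corners [[ 0.7737  0.04    0.29  ]
 [ 0.8665 -0.0761  0.29  ]] w 0.14860156286161463
pegs(top) [[ 0.609 -0.092  0.155]
 [ 0.655 -0.344  0.155]
 [ 0.416 -0.253  0.155]]
pegs(side) [[ 0.607 -0.093  0.153]
 [ 0.649 -0.338  0.153]]
top deck 1273 [ 0.7637 -0.0627  0.2393] tilt 29.8 uphill yaw 38.9
 bar ((0.5237985849380493, -0.04162974655628204), (0.08873232454061508, 0.5221876502037048), 64.79745483398438) mid [ 0.687 -0.123  0.243]
side deck 369 [ 0.7559 -0.0657  0.236 ] tilt 29.9 uphill yaw 41.4
 bar ((0.4958893656730652, 0.27995365858078003), (0.06105834245681763, 1.7433526515960693), 26.03174591064453) mid [ 0.69  -0.121  0.229]
peg circle (array([ 0.56108377, -0.23051168]), np.float64(0.14685133424226537))
rim [ 0.56161579 -0.23215212] 0.12870052997964915 32
```

The sorter is at about (0.560,−0.232) with uphill yaw about 39.3°. The deck, pegs and rim agree to a few mm, and tilt reads 30°. The pegs stand about 30° short of yellow-centred, so the carousel has to turn +29.5° first. I'll check the IK chain and refine the tray, load point and modules.

```bash
cat >> h.py <<'E'
S=np.array([.560,-.2318,0]); YAW=np.radians(39.3)
RS=Ro.from_euler('z',YAW-np.pi/2).as_matrix()      # sorter axes -> world
sw=lambda p:S+RS@np.array(p)
RL=RS@Ro.from_euler('x',np.pi/6).as_matrix()        # load frame axes
YB=.201                                              # y of bar's uphill foot on deck
deck=lambda y:sw([0,y,.15+(y-.11)*np.tan(np.pi/6)])
LOAD=deck(YB+.074*np.cos(np.pi/6))
def tool(z,y):                                       # rotvec from tool z and jaw axis
    return Ro.from_matrix(np.c_[np.cross(y,z),y,z]).as_rotvec()
def down(jaw): return tool(np.array([0,0,-1.]),np.array([np.cos(jaw),np.sin(jaw),0]))
def rload(sg=1): return tool(-RL[:,2],sg*RL[:,0])
def pegpos(a,z): return np.r_[S[:2]+.145*np.array([np.cos(a),np.sin(a)]),z]
E
python3 - <<'E'
from h import *
print("load",LOAD.round(4))
ik_=lambda p,r:None if (q:=ik(np.array(p),r)) is None else np.round(q,2)
for sg in(1,-1):
    for h in(.006,.09): print("load",sg,h,ik_(LOAD+RL[:,2]*h,rload(sg)))
for xy,ax in(((.443,.286),13),((.56,.364),23),((.561,.236),155)):
    for k in(90,-90): print(xy,k,ik_([*xy,.004],down(np.radians(ax+k))))
for a in(100,130,160,190,220,230):
    print(a,[ik_(pegpos(np.radians(a),.125),down(np.radians(a+k))) for k in(90,-90)])
g=np.load("top0.npz");p=g["p"]
print("tray",on_plane("top",np.array([(212,463),(361,456),(368,576)])/3.6+(220,90)-.36,.035).round(3))
# orange bar in sorter frame, cast on the height of the bar's top face
q=[b for b in blobs(p,"orange") if b[0]>150 and b[1][1]<180][0][2]
P=(on_plane("top",q,.249)-S)@RS; m=abs(P[:,0])<.025; print("bar top y span",np.percentile(P[m,1],[0,5,95,100]).round(3),"x",P[:,0].min(),P[:,0].max())
# module outlines: pixels that differ from the bench (dark plates + barrel)
for n in("top","side"):
    g=np.load(n+"0.npz");p=g["p"].astype(int);W=cloud(n,g["d"])
    for col in("yellow","red"):
        for a,c,q in blobs(g["p"],col):
            w=on_plane(n,[c],.02)[0]
            if not(.3<w[1+0]*0+w[0]<.65 and .2<w[1]<.42): continue
            v,u=np.indices(p.shape[:2]); G=on_plane(n,np.c_[u.ravel(),v.ravel()],.02).reshape(*u.shape,3)
            near=np.hypot(G[...,0]-w[0],G[...,1]-w[1])<.052
            hs=cv2.cvtColor(g["p"],cv2.COLOR_RGB2HSV); dark=near&((hs[...,2]<(60 if n=="top" else 90))|(mask(g["p"],col)>0))
            X=G[dark][:,:2];ev,V=np.linalg.eigh(np.cov(X.T));ax=np.degrees(np.arctan2(V[1,1],V[0,1]))%180
            L=(X-X.mean(0))@V
            pl=near&(hs[...,2]<60); print(n,col,c.round(0),X.mean(0).round(4),"axis",ax.round(0),"size",np.ptp(L,axis=0).round(3),"plate z p90",np.percentile(W[pl][:,2],[70,90]).round(4))
E
```

```text
load [ 0.7651 -0.0639  0.2395]
load 1 0.006 [-0.25  0.52  0.34  1.05  0.41  2.28]
load 1 0.09 [-0.3   0.46  0.42  1.23  0.43  2.23]
load -1 0.006 [-0.25  0.52  0.34  1.05  0.41 -0.86]
load -1 0.09 [-0.3   0.46  0.42  1.23  0.43 -0.92]
(0.443, 0.286) 90 [ 0.57  0.5  -0.26  0.81  0.    0.35]
(0.443, 0.286) -90 [ 0.57  0.5  -0.26  0.81  0.   -2.8 ]
(0.56, 0.364) 90 [0.58 0.73 0.18 1.02 0.   0.17]
(0.56, 0.364) -90 [ 0.58  0.73  0.18  1.02  0.   -2.97]
(0.561, 0.236) 90 [ 0.4   0.63 -0.01  0.92 -0.   -2.31]
(0.561, 0.236) -90 [ 0.4   0.63 -0.01  0.92 -0.    0.83]
100 [array([-0.16,  0.39, -0.07,  1.11,  0.  , -1.91]), array([-0.16,  0.39, -0.07,  1.11,  0.  ,  1.23])]
130 [array([-0.25,  0.28, -0.23,  1.06,  0.  , -2.52]), array([-0.25,  0.28, -0.23,  1.06,  0.  ,  0.62])]
160 [array([-0.41,  0.24, -0.28,  1.04,  0.  ,  3.08]), array([-0.41,  0.24, -0.28,  1.04,  0.  , -0.06])]
190 [array([-0.55,  0.3 , -0.21,  1.06, -0.  ,  2.41]), array([-0.55,  0.3 , -0.21,  1.06, -0.  , -0.73])]
220 [array([-0.63,  0.41, -0.04,  1.12,  0.  ,  1.82]), array([-0.63,  0.41, -0.04,  1.12,  0.  , -1.32])]
230 [array([-0.63,  0.46,  0.04,  1.15,  0.  ,  1.64]), array([-0.63,  0.46,  0.04,  1.15, -0.  , -1.51])]
tray [[0.495 0.189 0.035]
 [0.501 0.024 0.035]
 [0.368 0.017 0.035]]
bar top y span [0.153 0.155 0.168 0.183] x -0.07794078489666405 0.06964622738452073
top yellow [255. 231.] [0.443 0.284] axis 15.0 size [0.042 0.076] plate z p90 [0.0407 0.0438]
top red [236. 202.] [0.5606 0.3588] axis 24.0 size [0.043 0.077] plate z p90 [0.039  0.0426]
top red [267. 203.] [0.5585 0.2359] axis 159.0 size [0.052 0.076] plate z p90 [0.0474 0.0508]
side yellow [318. 284.] [0.4398 0.2828] axis 11.0 size [0.057 0.07 ] plate z p90 [0.0355 0.0377]
side red [290. 264.] [0.5589 0.2335] axis 158.0 size [0.061 0.084] plate z p90 [0.0416 0.0456]
side red [276. 294.] [0.5575 0.3624] axis 23.0 size [0.057 0.066] plate z p90 [0.0389 0.0399]
```

Sizes agree across both views. The red module at (0.559,0.235) is 46 mm (plate top about 0.047–0.05), and the other red and the yellow are 40 mm. The tray centre is about (0.432,0.103), and all the IK checks out. Next I'll turn the carousel to yellow with peg_0.

```bash
sed -i 's/^YB=.201/YB=.198/; s/^LOAD=deck(YB+.074\*np.cos(np.pi\/6))/LOAD=deck(YB+.074*np.cos(np.pi\/6))-.002*RS[:,0]/' h.py; cat >> h.py <<'E'
OP=.42
def turn(a0,a1,slack=3.5):
    """straddle the peg at world angle a0 (deg), carry it anticlockwise to a1"""
    r=lambda a:down(np.radians(a-90)); P=lambda a,z:pegpos(np.radians(a),z)
    command_gripper(OP); reach(P(a0,.26),r(a0)); line_to(P(a0,.122),.1)
    n=int(np.ceil((a1+slack-a0)/10))
    for a in np.linspace(a0,a1+slack,n+1)[1:]:
        line_to(P(a,.122),.12,r(a)); f=state()["force"]
        if np.linalg.norm(f)>25: print("force",a,f.round(1)); break
    line_to(P(a1,.122),.1,r(a1)); line_to(P(a1,.26),.2); s=state(); print("turned t",round(s["time"],1),s["force"].round(1))
def shot(tag,n="top"):
    p,d=snapshot(n); cv2.imwrite(f"pics/{tag}.png",p[...,::-1]); return p,d
def pegs(p=None,n="top"):
    """world angles of the dark peg tops from the picture (ring of radius 145 mm at z .15)"""
    if p is None: p=snapshot(n)[0]
    g=p.max(2).astype(float); A=np.arange(0,360,1.)
    v=np.min([np.mean([cv2.remap(p.max(2).astype(np.float32),*[x.astype(np.float32).reshape(1,-1) for x in project(n,np.array([[*(S[:2]+.145*np.array([np.cos(t),np.sin(t)])),z] for t in np.radians(A)])).T],cv2.INTER_LINEAR)[0] for z in(.13,.15)],0)],0)
    s=v+np.roll(v,120)+np.roll(v,240); return A[s.argmin()]%120, s.min()
E
python3 - <<'E'
from h import *
print(pegs(np.load("top0.npz")["p"]))
turn(189.5,219.3)
reach([.42,.2,.3],down(np.radians(103)))
p,_=shot("t1"); print(pegs(p)); q,_=shot("s1","side")
a=p[90:270,190:430]; cv2.imwrite("pics/t1c.png",cv2.resize(a[...,::-1],None,fx=3,fy=3,interpolation=cv2.INTER_CUBIC))
E
```

```text
(np.float64(72.0), np.float32(34.81836))
turned t 7.2 [ 0.1  0.1 -0.3]
(np.float64(102.0), np.float32(38.476562))
```

View pics/t1c.png

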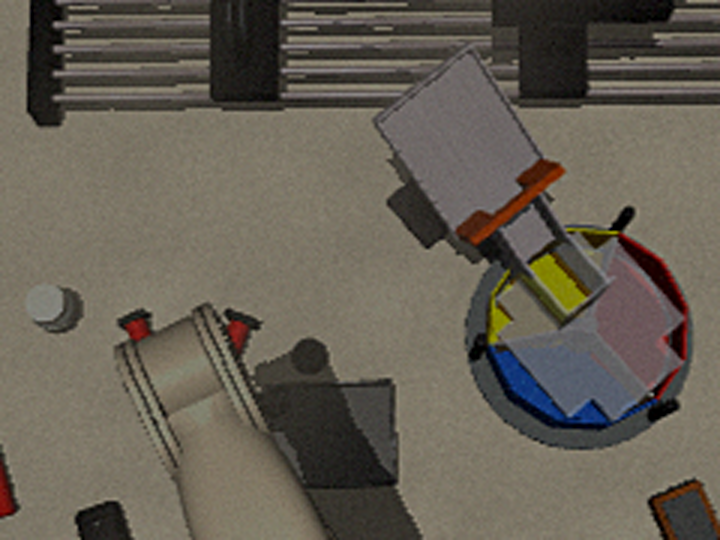

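The pegs now sit symmetric about the chute and yellow fills the window. I'll pick yellow and load it.

```bash
cat >> h.py <<'E'
def find(col,n="side"):
    """(xy, area) of barrels of a colour left of the carousel"""
    p=snapshot(n)[0]; o=[]
    for a,c,q in blobs(p,col,25):
        w=on_plane(n,[c],.026)[0]
        if .25<w[0]<.7 and .12<w[1]<.46: o.append((w[:2].round(4),a))
    return o
def pick(xy,jaw,z=.004,up=.32):
    command_gripper(1.0,60); r=down(jaw); reach([*xy,.12],r); line_to([*xy,z],.12); command_gripper(0.,60)
    g0=state()["finger_gap"]; line_to([*xy,up],.2); g=state()["finger_gap"]; print("pick gap",round(g0,3),round(g,3),"t",round(state()["time"],1)); return g
def load(h=.007,sg=-1):
    r=rload(sg); n=RL[:,2]; reach(LOAD+n*.11,r); line_to(LOAD+n*h,.12)
    g=state()["finger_gap"]; print("at load gap",round(g,3),"f",state()["force"].round(1)); return g
E
python3 - <<'E'
from h import *
print(find("yellow"),find("red"))
g=pick((.4415,.285),np.radians(13-90))
if g>.25:
    print(state()["force"].round(1)); g=load()
p,_=shot("t2"); q,_=shot("s2","side")
cv2.imwrite("pics/c2.png",cv2.resize(np.hstack([p[90:230,280:420],q[100:240,220:360]])[...,::-1],None,fx=2.8,fy=2.8,interpolation=cv2.INTER_CUBIC))
E
```

```text
[(array([0.4405, 0.2853]), np.int32(84))] [(array([0.5641, 0.2348]), np.int32(99)), (array([0.5564, 0.3657]), np.int32(134))]
pick gap 0.328 0.333 t 15.8
[-0.3 -0.7 -0.7]
at load gap 0.331 f [-0.4 -0.4 -1.4]
```

View pics/c2.png

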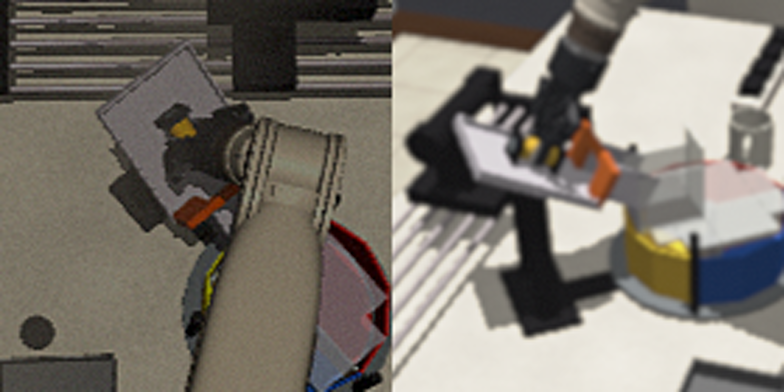

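The yellow module is held between the lips, barrel along the slope, just above the deck. I'll lower it until it touches, then release.

```bash
cat >> h.py <<'E'
def release():
    n=RL[:,2]; f0=state()["force"]@n; p0=np.array(state()["eef_pos"])
    for k in range(1,8):
        line_to(p0-n*.001*k,.02)
        df=state()["force"]@n-f0
        if df>2: break
    print("down",k,"df",round(df,2)); command_gripper(1.0); wait(.8)
    line_to(np.array(state()["eef_pos"])+n*.11,.2)
E
python3 - <<'E'
from h import *
release(); reach([.45,.15,.35],down(np.radians(-80)))
p,_=shot("t3"); q,_=shot("s3","side"); print("t",state()["time"],find("red"))
cv2.imwrite("pics/c3.png",cv2.resize(np.hstack([p[90:250,290:440],q[100:260,220:370]])[...,::-1],None,fx=2.6,fy=2.6,interpolation=cv2.INTER_CUBIC))
E
```

```text
down 4 df 2.39
t 23.5833 [(array([0.5641, 0.2348]), np.int32(99)), (array([0.5563, 0.3656]), np.int32(133))]
```

View pics/c3.png

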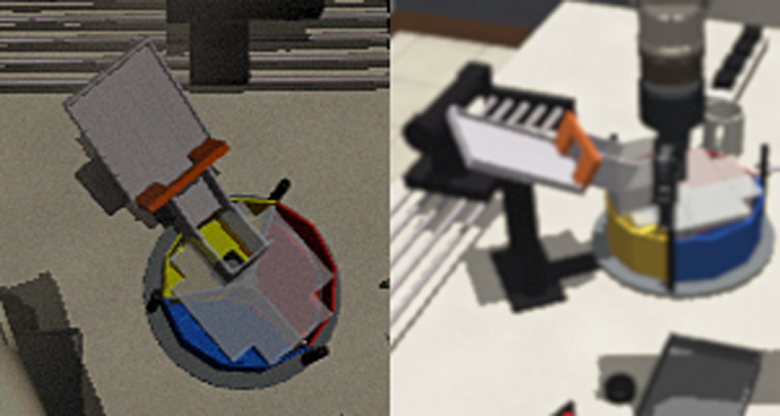

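Yellow passed the gauge and sits under the window, with a dark plate visible at left-crop (232,258). Before turning, I'll check how high it stands.

```bash
python3 - <<'E'
from h import *
p,d=snapshot("top"); W=cloud("top",d); L=(W-S)@RS
hs=cv2.cvtColor(p,cv2.COLOR_RGB2HSV)
m=np.zeros(d.shape,bool); m[175:200,365:395]=1
for y in range(180,196): print([(int(round(1000*W[y,x,2])),int(hs[y,x,2])) for x in range(368,390,2)])
E
```

```text
[(19, 133), (20, 128), (18, 132), (18, 135), (15, 137), (17, 62), (20, 70), (122, 72), (137, 78), (171, 69), (190, 79)]
[(206, 124), (20, 126), (8, 132), (22, 128), (24, 130), (24, 113), (15, 70), (113, 66), (134, 74), (163, 72), (177, 72)]
[(202, 137), (10, 134), (19, 131), (25, 136), (7, 134), (16, 140), (21, 65), (18, 74), (120, 72), (148, 78), (170, 75)]
[(192, 103), (210, 137), (14, 130), (22, 134), (21, 131), (20, 135), (9, 120), (24, 67), (112, 69), (139, 73), (161, 69)]
[(179, 70), (200, 137), (17, 131), (14, 131), (5, 130), (23, 135), (15, 145), (16, 68), (17, 61), (122, 76), (157, 63)]
[(170, 59), (201, 108), (18, 132), (22, 133), (16, 134), (15, 146), (16, 148), (18, 63), (20, 64), (117, 76), (143, 71)]
[(160, 67), (187, 74), (192, 135), (16, 133), (12, 135), (14, 81), (85, 96), (19, 124), (23, 70), (103, 73), (128, 74)]
[(150, 45), (180, 58), (205, 113), (18, 132), (19, 129), (87, 25), (85, 30), (6, 148), (17, 66), (16, 64), (230, 106)]
[(133, 49), (163, 64), (187, 70), (189, 143), (21, 49), (87, 21), (90, 20), (91, 92), (22, 129), (26, 91), (229, 69)]
[(121, 67), (156, 63), (173, 57), (202, 127), (86, 3), (88, 23), (83, 5), (92, 28), (17, 151), (228, 99), (163, 33)]
[(103, 80), (137, 45), (173, 66), (191, 61), (197, 63), (82, 72), (94, 67), (93, 4), (226, 94), (204, 40), (108, 78)]
[(111, 106), (129, 59), (152, 50), (184, 35), (205, 107), (88, 69), (85, 70), (90, 33), (225, 62), (141, 32), (111, 112)]
[(112, 113), (114, 67), (147, 33), (176, 26), (192, 94), (208, 82), (86, 69), (233, 92), (192, 18), (107, 84), (109, 116)]
[(106, 116), (114, 91), (122, 33), (156, 25), (189, 44), (203, 120), (91, 104), (235, 56), (131, 45), (112, 105), (112, 110)]
[(105, 116), (101, 105), (124, 62), (152, 16), (170, 28), (205, 103), (231, 83), (164, 17), (105, 94), (108, 101), (106, 105)]
[(107, 107), (110, 109), (108, 78), (130, 46), (159, 19), (190, 39), (209, 40), (107, 56), (112, 105), (103, 110), (108, 107)]
```

The module stands upright with its top at 0.088 m, below the 0.108 m cover, so it can turn freely. Now I'll turn to red and load the left (40 mm) red module.

```bash
python3 - <<'E'
from h import *
turn(100,219.3)
reach([.45,.25,.32],down(np.radians(-67)))
print("peg",pegs(),find("red"))
f=[x for x in find("red") if x[0][1]>.3]
xy=(f[0][0]+[.002,-.0035]) if f else np.array([.5585,.362]); print(xy)
g=pick(xy,np.radians(23-90))
if g>.25: g=load()
p,_=shot("t4"); q,_=shot("s4","side"); print("t",state()["time"])
cv2.imwrite("pics/c4.png",cv2.resize(np.hstack([p[90:250,290:440],q[100:260,220:370]])[...,::-1],None,fx=2.6,fy=2.6,interpolation=cv2.INTER_CUBIC))
E
```

```text
turned t 34.9 [-0.2  0.  -0.2]
peg (np.float64(102.0), np.float32(37.608887)) [(array([0.5654, 0.234 ]), np.int32(95)), (array([0.5563, 0.3656]), np.int32(133))]
[0.5583 0.3621]
pick gap 0.332 0.332 t 42.1
at load gap 0.327 f [-0.5 -0.3 -0.8]
t 44.975
```

View pics/c4.png

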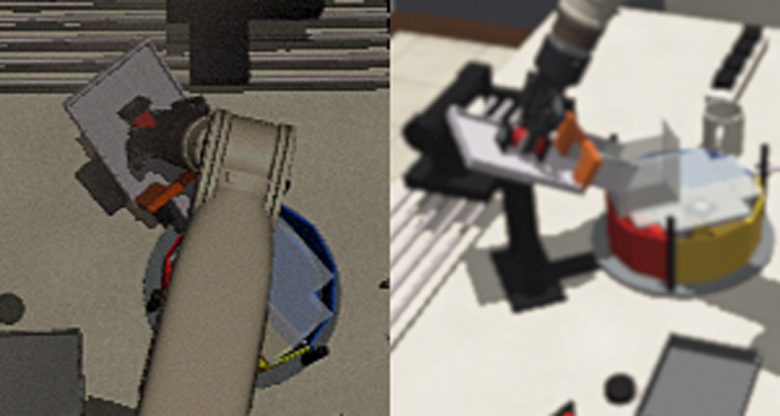

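Red is over the deck and the red compartment is under the chute. Next I'll release it, then check that it went through.

```bash
python3 - <<'E'
from h import *
release(); reach([.45,.2,.32],down(np.radians(67)))
p,d=shot("t5"); q,_=shot("s5","side"); print("t",state()["time"],find("red"),find("blue"))
W=cloud("top",d); m=np.zeros(d.shape,bool); m[178:196,366:388]=1; m&=(W[...,2]>.03)&(W[...,2]<.1); print("in window",m.sum(),np.median(W[m],0),W[m][:,2].max() if m.any() else None)
cv2.imwrite("pics/c5.png",cv2.resize(np.hstack([p[90:250,290:440],q[100:260,220:370]])[...,::-1],None,fx=2.6,fy=2.6,interpolation=cv2.INTER_CUBIC))
E
```

```text
down 4 df 5.0
t 49.7167 [(array([0.5637, 0.2347]), np.int32(101))] []
in window 37 [ 0.59918455 -0.20940966  0.08850793] 0.09955066610188101
```

View pics/c5.png

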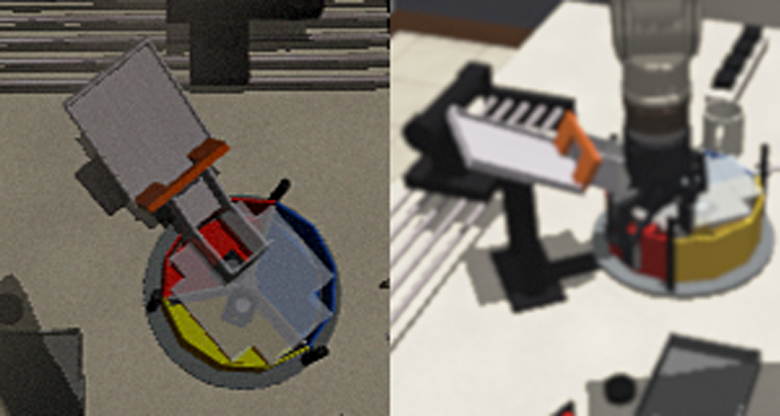

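Red is through too, standing upright with its top at 0.088 m. The yellow one shows through the cover at (240,305), in the yellow compartment. The big red one goes into the tray.

```bash
python3 - <<'E'
from h import *
g=pick((.560,.235),np.radians(158-90),.006)
if g>.25:
    c=(.4315,.103); r=down(np.radians(88))
    reach([*c,.2],r); print("gap",state()["finger_gap"]); line_to([*c,.04],.12); line_to([*c,.013],.04); print(state()["force"].round(1))
    command_gripper(.65); wait(.3); line_to([*c,.26],.2)
    turn(100,219.3)
reach([.25,.35,.4],down(np.radians(88)))
p,d=shot("t6"); q,_=shot("s6","side"); print("t",state()["time"],find("red"),find("blue"),"peg",pegs(p))
for n,x in(("top",p),("side",q)): print(n,[on_plane(n,[c],.033)[0].round(3) for a,c,_ in blobs(x,"red",25)])
cv2.imwrite("pics/c6.png",cv2.resize(np.hstack([p[90:290,230:440],q[100:300,220:400]])[...,::-1],None,fx=2,fy=2,interpolation=cv2.INTER_CUBIC))
E
```

```text
pick gap 0.331 0.331 t 54.3
gap 0.329973538928652
[ 0.4  0.6 -1.5]
turned t 68.0 [-0.5  0.2  0.1]
t 70.625 [] [] peg (np.float64(102.0), np.float32(39.948242))
top [array([ 0.484, -0.175,  0.033]), array([0.43 , 0.102, 0.033]), array([0.375, 0.547, 0.033])]
side [array([ 0.487, -0.189,  0.033]), array([0.428, 0.108, 0.033]), array([0.367, 0.562, 0.033])]
```

View pics/c6.png

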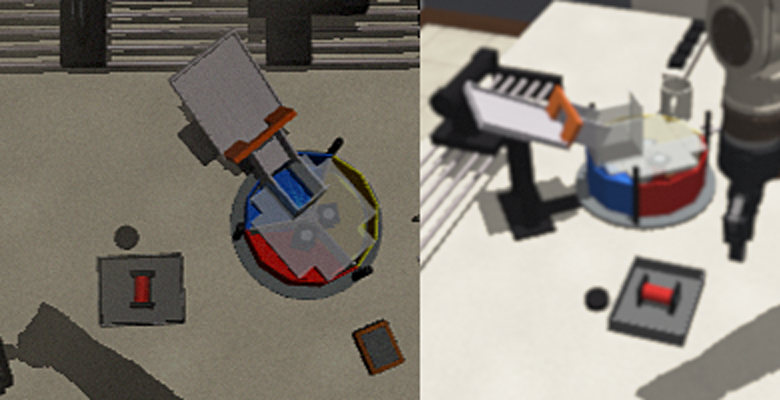

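View pics/t6.png

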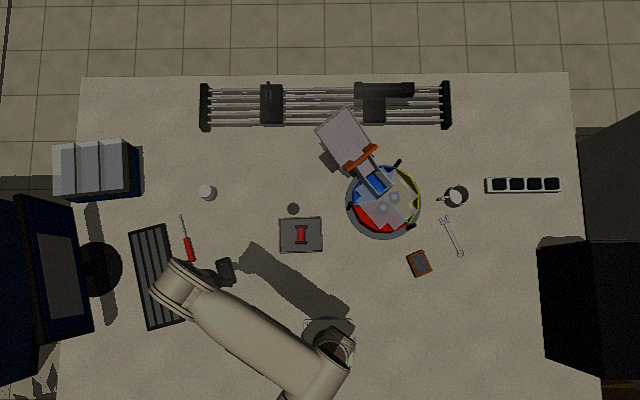

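Blue is under the window at left-crop (292,187), and the big red lies in the middle of the tray. Two plate tops show through the cover, at (328,213) in the yellow sector and (307,236) in the red. My last checks are the divider clearances and a search for a blue module hidden by the arm.

```bash
python3 - <<'E'
from h import *
pk=np.radians(100) # peg mod 120
for nm,uv,lo in(("yellow",(328,213),-20-120),("red",(307,236),100)):
    w=on_plane("top",[np.array(uv)/2+(230,90)],.088)[0]; d=w[:2]-S[:2]
    for a in(lo,lo+120):
        a=np.radians(a); print(nm,w.round(3),"r",np.hypot(*d).round(3),"y in peg frame",(-np.sin(a)*d[0]+np.cos(a)*d[1]).round(4))
for t,n in(("t2","top"),("t4","top"),("s2","side"),("s4","side")):
    p=cv2.imread(f"pics/{t}.png")[...,::-1].copy(); print(t,[(a,on_plane(n,[c],.03)[0][:2].round(2)) for a,c,_ in blobs(p,"blue",15)])
E
```

```text
yellow [ 0.569 -0.267  0.088] r 0.036 y in peg frame 0.0325
yellow [ 0.569 -0.267  0.088] r 0.036 y in peg frame -0.0297
red [ 0.524 -0.224  0.088] r 0.037 y in peg frame 0.0342
red [ 0.524 -0.224  0.088] r 0.037 y in peg frame -0.029
t2 [(np.int32(21), array([ 0.46, -0.31]))]
t4 [(np.int32(50), array([ 0.62, -0.35]))]
s2 [(np.int32(508), array([ 0.48, -0.19]))]
s4 []
```

```bash
python3 -c "
from bench import *
print(hand_in(), state()['time'])"
```

```text
the job is handed in; nothing more can be done
the job is handed in; nothing more can be done
```

The job is done and handed in at about 71 s of the 210 s allowed; no verdict was reported. Three modules were on the bench, and no blue one showed up in any view, including those with the arm out of the way.

- **Yellow, 40 mm:** I turned the carousel about +30° to bring yellow under the chute, and the module slid through the gauge.
- **Red, 40 mm:** I turned +120° to red, and this one also passed the gauge.
- **Red, 46 mm:** I put this one straight into the tray without trying it on the gauge. Its plates read about 5–8 mm higher than the other red's in both camera views.
- **Carousel:** I turned it another +120°, so the blue compartment is under the chute.

**Last checks:**
- **Sorted modules:** The yellow and the small red stand upright in their own compartments, about 30 mm clear of the divider planes and with their tops at about 0.088 m.
- **Tray:** The large red one lies within a few millimetres of the tray's centre.
- **Carousel alignment:** The pegs read 102°, which is about 100° after allowing for the roughly 2° that method reads high. The target was 99.3°, well inside the 25 mm tolerance.
- **Bystanders and robot:** Those in view in the last picture looked where they started. I compared them by eye only. The arm ended clear of everything.

No check failed. The two cameras disagreed by 2–7 mm on module positions, which the grip absorbed.

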